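Stop, unclip and load an ultrasonic vial bath

TASK

Get the small ultrasonic bath ready for the next batch: first slide its black timer slider fully home to the stop end, then press in the orange snap tab so the blue cover springs up, lift the cover off and lay it right way up on the middle of the black mat. Put every loose glass vial standing between bath and mat into the open tank (standing or lying does not matter), and only when all are in slide the timer to the yellow mark. Leave the other things on the bench alone.

Things in the scene. Friction and masses are not known exactly. Their poses are not given: they have to be found in the camera images.
- bath: white ultrasonic bath, fixed; origin on the bench under the tank's middle; x from its front (tab, robot's side) to its rear, y left, z up. Walls 60 mm tall, front face at x=-65 mm, sides at y=+-56 mm. Open tank x -43 to 45, y -48 to 48 mm. Rear deck x 45 to 100 mm, 56 mm high. A grey lip (60 mm wide along y) at x 48 to 60, z 66 to 71 mm overhangs the cover's rear edge by 5 mm.
- tank_floor (a point): middle of the tank's inner floor, 6 mm above the bench; axes as the bath's; the tank's rim is 54 mm above it
- tab_pad (a point): middle of the outer face of the orange push pad (26 mm wide, 12 mm high), 28 mm above the bench on the bath's front face, 20 mm proud of the wall. Pressed inward along the bath's +x. From 41 mm up the cover's front skirt stands 6 mm proud of the wall; the bench in front is free.
- snap_tab (a joint): flexing angle of the orange tab about its root near the bench, 0 at rest to 0.30 rad pressed right in (about 6.5 mm at the pad, about 4 N); beyond about 0.15 rad (3.5 mm) its lug clears the cover. It springs back when let go.
- cover: blue clip-in cover, 124 (x) by 111 (y) by 4 mm, about 100 g, front skirt hanging 19 mm below; origin in the middle of the plate's underside, axes as the bath's while clipped. The tab's lug holds its front, the grey lip its rear. Once the tab is pressed, spring pins hold its front up 14 mm (slope about 0.13 rad). Laid down it rests on its skirt, sloping about 0.16 rad.
- cover_handle (a point): middle of the top of the cover's black bar handle: 44 mm long along the cover's x, 12 mm thick along y, 21 mm tall above the plate; 25 mm above the cover's origin. With the front sprung up, draw the cover 15 mm or more forward (bath's -x), rising a little, to free its rear edge from the lip; then lift
- timer_slider (a joint): position of the timer slider, 0 m = stop (bath's -y end) to 0.080 m (bath's +y end); friction about 1.5 N, stays where it is left
- slider_top (a point): middle of the top of the black slider grip (14 by 14 mm, 20 mm tall, top 81 mm above the bench) on the rear deck; it slides along the bath's y
- time_mark: yellow clip on the back edge of the deck, 7 mm wide, fixed, turned as the bath; origin at its middle, its y is the slider's target y; bath frame y = -0.040 + slider value
- mat: black rubber mat, fixed, 150 by 150 mm, 3 mm thick; origin at its middle
- lidded_box: closed white plastic box with a lid, fixed, behind the mat and the vials: 112 mm (its x) by 160 mm (its y), 81 mm tall; origin at the middle of its underside; keep the gripper clear of it
- dish: round petri dish, 91 mm across, 15 mm tall; bystander behind the bath, leave it
- glass_a: small clear glass crimp-top vial with a grey cap, 17 mm across, 47 mm tall (straight body, safe to grip anywhere up to 42 mm), 12 g; starts upright on the bench; origin in the centre of its foot, z axis along the vial towards the cap. May be absent. It must end inside the tank, standing or lying.
- glass_b: small clear glass crimp-top vial with a grey cap, 17 mm across, 49 mm tall (straight body, safe to grip anywhere up to 44 mm), 12 g; starts upright on the bench; origin in the centre of its foot, z axis along the vial towards the cap. May be absent. It must end inside the tank, standing or lying.
- glass_c: small clear glass crimp-top vial with a grey cap, 17 mm across, 49 mm tall (straight body, safe to grip anywhere up to 44 mm), 12 g; starts upright on the bench; origin in the centre of its foot, z axis along the vial towards the cap. May be absent. It must end inside the tank, standing or lying.
- glass_d: small clear glass crimp-top vial with a grey cap, 17 mm across, 49 mm tall (straight body, safe to grip anywhere up to 44 mm), 12 g; starts upright on the bench; origin in the centre of its foot, z axis along the vial towards the cap. May be absent. It must end inside the tank, standing or lying.

How it is judged:
On the way, in this order (a step that is already met when the one before it is completed fails the run):
1. the timer slider stands fully home at its stop end (value of joint timer_slider below 0.004 m), for 0.2 s.
2. the cover, unclipped, lies right way up on the mat (horizontal distance between cover and mat below 0.05 m and height (world z) of cover below 0.035 m and angle between cover's own z axis and vertical below 0.3 rad and linear speed of cover below 0.03 m/s), for 0.2 s.
3. every vial is in the tank (x of glass_a in the frame of tank_floor between -0.046 and 0.046 m and y of glass_a in the frame of tank_floor between -0.05 and 0.05 m and z of glass_a in the frame of tank_floor between -0.006 and 0.054 m and x of glass_b in the frame of tank_floor between -0.046 and 0.046 m and y of glass_b in the frame of tank_floor between -0.05 and 0.05 m and z of glass_b in the frame of tank_floor between -0.006 and 0.054 m and x of glass_c in the frame of tank_floor between -0.046 and 0.046 m and y of glass_c in the frame of tank_floor between -0.05 and 0.05 m and z of glass_c in the frame of tank_floor between -0.006 and 0.054 m and x of glass_d in the frame of tank_floor between -0.046 and 0.046 m and y of glass_d in the frame of tank_floor between -0.05 and 0.05 m and z of glass_d in the frame of tank_floor between -0.006 and 0.054 m), for 0.2 s.
4. the timer slider stands at the yellow mark (y of slider_top in the frame of time_mark between -0.005 and 0.005 m), for 0.2 s.
At the end, for the whole second after the job is handed in: the cover lies right way up on the mat (centre within 50 mm of the mat's, tilt below 0.3 rad, height below 35 mm), every vial present is inside the tank below its rim, the slider stands within 5 mm of the yellow mark, the cover at rest (all of step 2 and all of step 3 and all of step 4); the robot touches nothing.
It fails at once if the petri dish is shifted by more than 40 mm (distance of dish from where it was at the start of the episode above 0.04 m).
Of glass_a, glass_b, glass_c, glass_d only 3 to 4 are there at a start; the rules pass over those that are not, and their reading is None.
At some moment in a run one of glass_a, glass_b, glass_c, glass_d may be knocked a few centimetres aside while the robot is not near it.
Once in a run the grip may slacken for a moment while it holds something.
It also fails if it takes over 210 s, if anything falls off the work surface, if the arm or the gripper's body presses on something with over 40 N, if the wrist force passes 120 N, or if a joint passes its speed limit or range.

ROBOT

A 7-joint arm with a two-finger parallel gripper is mounted at the origin on a cart in front of the work surface, level with it; the furniture and walls round the work are solid. World frame = base frame: x ahead of the robot, y to its left, z up, the work surface at z = 0. Lengths are in m, angles in rad, forces in N, time in s.
With the tool pointing down it reaches from about 0.4 to 0.925 m from the base axis. Payload 5.6 kg.
Tool frame: the origin (TCP) lies midway between the tips of the shut fingers; the grasp point (between the pads) lies 19 mm behind it; z points along the fingers, y is the line along which they close (so a half turn about z gives the same grasp; the last joint's range is limited). The gripper opens to 85 mm and grips with 20 to 120 N. Pads are 22 mm wide; open, the fingers measure 114 mm over their backs; the gripper's body (76 mm by 85 mm) begins 54 mm behind the grasp point. The pads swing forward as they close: fully open they stand 13 mm farther back than shut.
Start: joints at [-1.342, 0.468, -0.012, 1.603, 0.006, 1.071, -0.056], TCP at [0.175, 0.626, 0.209] pointing down, gripper open.
Joint ranges: [-2.53, 2.53], [-0.31, 2.02], [-1.57, 1.55], [0.28, 2.44], [-1.29, 4.43], [0.15, 1.84], [-2.92, 2.92]. Speed limits (rad/s): [2.57, 2.57, 3.14, 3.14, 3.14, 3.14, 3.14].

INTERFACE

Orientations are given as a unit quaternion [x, y, z, w].
In Python, from cell import monitor, vision, bot gives the robot as it stands.
- The arm moves only by the tool jog_arm, never from a script. Its argument "deltas" is a list that holds one entry, the list of rows, each a list of 5 numbers: the opening, from -1 (shut) to 1 (fully open), so that 0 is half open, then the shift along the world's x, y, z in cm, then the turn about the world's z in rad. A call has exactly 5 rows; each row is the pose to reach, as a shift and turn from the pose commanded when the call began; what a row does not reach only later rows make up. A row lasts 1/10 s, in which the tool goes at most 50 mm and 8.59 degrees, less where a joint would pass 70% of its speed; a pose out of reach is approached as far as the arm can. A call with a gripper value outside its range is refused whole. The fingers move at their own pace and stop on an object; "grip_force" is the grip in N (left out, the last holds). Time passes only in rows, so rows that repeat a pose let the fingers close, or fill a call up. It gives the time, the measured TCP pose, the force, the opening and the grip force at its end, in the units of the state.
- monitor.sense(): the state, without advancing time (a new reading comes with each control period).
- vision.camera(name): name is "side" or "top" or "wrist"; returns a dict with "pixels" (400x640x3 uint8, red, green, blue), "range_z" (400x640 float32, m along the optical axis (not along the pixel's ray), 0 where there is no reading), "fx", "fy", "cx", "cy" (pixels), "R" (3x3) and "t" (3): a world point X has camera coordinates R X + t. Camera axes: x right, y down, z forward; pixel columns grow to the right and rows downward; lengths in m; the calibration is good to about 2 mm. The wrist camera is an equidistant fisheye: a pixel r from the principal point sees the ray r / f radians off the axis. A picture is of the moment at which its call begins.
- bot.close_job(): hands the job in; it is judged then, once.
The state is a dict: "time": time; "joints": joint angles; "dq": joint speeds; "tau": joint torques, N m; "position": TCP position; "orientation": TCP orientation; "contact_force": force on the tool from outside, world axes, zero at the start; "moment": the same for the moment, N m; "opening": finger opening in m; "gripper_force": force on a finger pad.
Only numpy, scipy, OpenCV 4.12 (cv2) and the standard library are available. Lean on these libraries where they do the work, as an engineer would, in place of code of your own. Each camera call takes 0.05 s, during which the arm holds its last target. There are 200 camera calls.

## Working session

There is one attempt and no reset: what is moved stays moved. The work goes in short steps, Python scripts to look and compute and a tool call to move; the robot and the scene stay as the last step left them, time stands still between calls to the robot, and variables do not carry over. Pictures are saved under pics/ and viewed, at most 14 in all, crops included, and the job is handed in when it is done.

Besides the shell and the picture viewer there is one more tool, called after "Call:" by a JSON object that holds its "api" and its "payload". jog_arm: Moves the arm, as the interface text tells. Its arguments: {"type":"object","properties":{"deltas":{"type":"array","items":{"type":"array","items":{"type":"array","items":{"type":"number"}}}},"grip_force":{"type":"number"}},"required":["deltas"]}

```bash
mkdir -p pics; ls
python3 - <<'E'
from cell import monitor, vision, bot
import cv2,pickle,numpy as np
s=monitor.sense();print(s['time'],s['position'],s['orientation'],s['opening'])
for n in("top","side"):
    c=vision.camera(n);pickle.dump(c,open(f'{n}0.pkl','wb'));cv2.imwrite(f'pics/{n}0.png',c['pixels'][:,:,::-1]);print(n,c['fx'],c['cx'],c['cy'],-np.array(c['R']).T@c['t'],np.array(c['R'])[2])
E
```

```text
pics
0.0 [0.17439925 0.62553102 0.20832815] [ 1.35523141e-01  9.90773766e-01 -9.04132556e-04 -7.43761995e-05] 0.0855504528831495
top 413.8214773705275 320.94115687052397 200.85728478828761 [ 0.5358864  -0.0253527   0.94223948] [ 0.06288874  0.00718478 -0.99799468]
side 497.6561015472718 323.8090395475879 206.25717084908499 [ 0.27460085 -0.64569338  0.61063926] [ 0.35639513  0.71166614 -0.60540385]
```

View pics/top0.png

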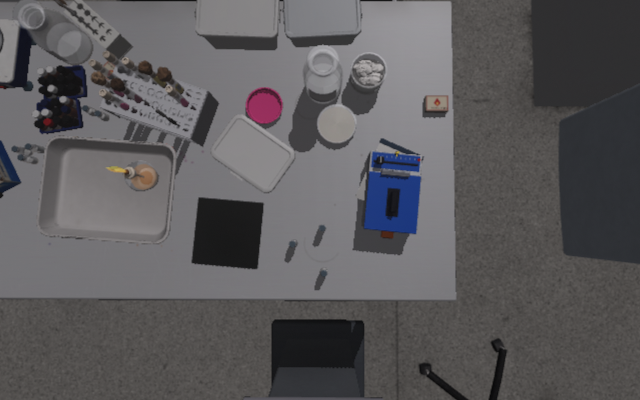

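View pics/side0.png

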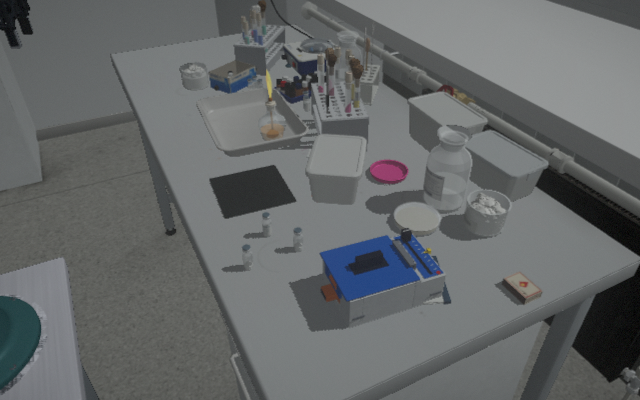

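The top view shows the bath at (393,190), its tab at (387,234), the slider near (380,160), the mat at (228,232), and three vials at about (292,248), (320,233) and (322,277). I'll zoom in to check for a fourth.

```bash
cat > h.py <<'E'
import numpy as np,cv2,pickle
from cell import monitor,vision,bot
def ray(c,u,v):
    d=np.array([(u-c['cx'])/c['fx'],(v-c['cy'])/c['fy'],1.]);R=np.array(c['R']);return -R.T@np.array(c['t']),R.T@d
def plane(c,u,v,z):
    o,d=ray(c,u,v);return o+d*(z-o[2])/d[2]
def rng(c,u,v):
    o,d=ray(c,u,v);return o+d*c['range_z'][int(round(v)),int(round(u))]
def two(c1,p1,c2,p2):
    o1,d1=ray(c1,*p1);o2,d2=ray(c2,*p2)
    k=np.linalg.lstsq(np.c_[d1,-d2],o2-o1,rcond=None)[0]
    a,b=o1+d1*k[0],o2+d2*k[1];return (a+b)/2,np.linalg.norm(a-b)
def proj(c,X):
    p=np.array(c['R'])@np.array(X)+np.array(c['t']);return c['fx']*p[0]/p[2]+c['cx'],c['fy']*p[1]/p[2]+c['cy']
def cloud(c):
    v,u=np.mgrid[0:400,0:640];z=c['range_z'];P=np.stack([(u-c['cx'])/c['fx']*z,(v-c['cy'])/c['fy']*z,z],-1)
    return (P-np.array(c['t']))@np.array(c['R'])
E
python3 - <<'E'
from h import *
a=pickle.load(open('top0.pkl','rb'));b=pickle.load(open('side0.pkl','rb'))
up=lambda im,x,y,w,h,s:cv2.resize(im[y:y+h,x:x+w,::-1],(w*s,h*s),interpolation=cv2.INTER_CUBIC)
g=lambda i:np.clip(i.astype(float)*1.6,0,255).astype('uint8')
cv2.imwrite('pics/t1.png',g(up(a['pixels'],270,130,190,140,4)));cv2.imwrite('pics/s1.png',g(up(b['pixels'],200,190,260,140,3)))
P=cloud(a)
for n,u,v in[('mat',228,232),('bench',280,200),('cover',410,215),('box',253,153),('v',320,233)]:print(n,P[v,u].round(4))
E
```

```text
mat [0.5236 0.1916 0.004 ]
bench [ 0.597   0.0751 -0.0015]
cover [ 0.5618 -0.2072  0.067 ]
box [0.6904 0.1241 0.0814]
v [ 0.5222 -0.0167  0.0015]
```

View pics/t1.png

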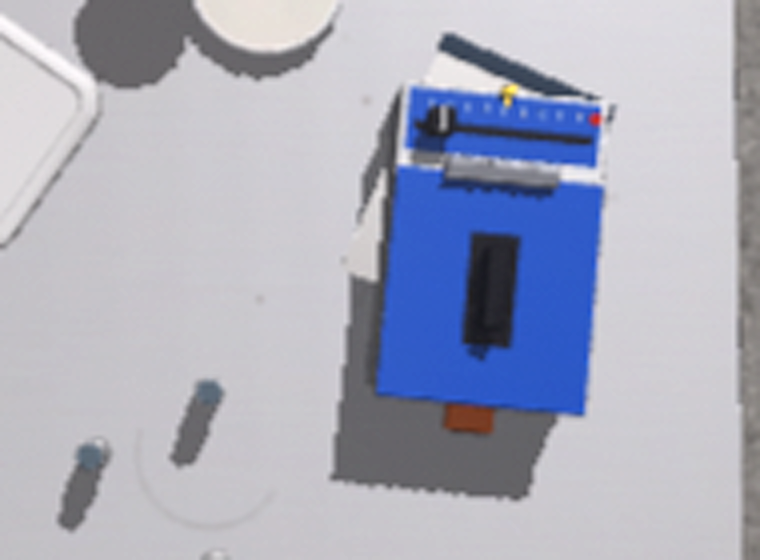

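View pics/s1.png

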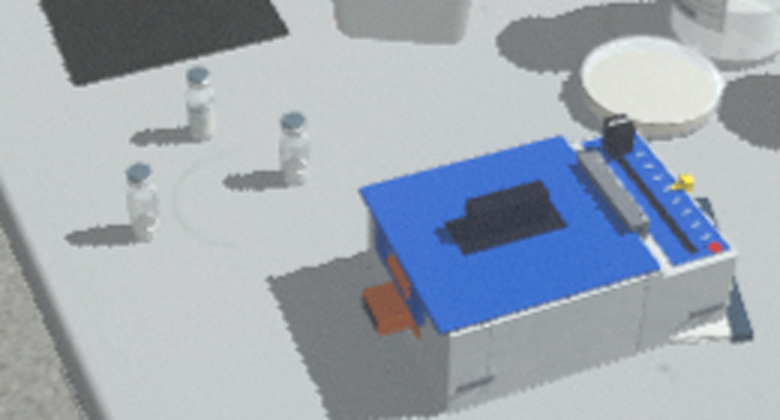

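The crops show three vials, with caps at about (322,228), (293,243) and (324,268) in the top view. The slider grip is at the left (+y) end, about (380,160). The stop end has a red dot at the right, the yellow mark is at about (397,154), and the handle is at about (392,202).

Run:
```python
from h import *
a=pickle.load(open('top0.pkl','rb'));b=pickle.load(open('side0.pkl','rb'))
H=lambda c:cv2.cvtColor(c['pixels'],cv2.COLOR_RGB2HSV)
def comps(c,lo,hi,roi,mn=4):
    m=cv2.inRange(H(c),lo,hi);k=np.zeros_like(m);x,y,w,h=roi;k[y:y+h,x:x+w]=m[y:y+h,x:x+w]
    n,l,s,ce=cv2.connectedComponentsWithStats(k);return [(ce[i].round(1),s[i],l==i) for i in range(1,n) if s[i][4]>=mn]
ra=(280,140,170,150);rb=(220,195,240,130)
for c,r,nm in((a,ra,'top'),(b,rb,'side')):
    for lab,lo,hi,mn in(('blue',(105,150,60),(125,255,255),200),('orange',(3,120,50),(15,255,255),4),('yellow',(20,120,80),(35,255,255),2),('black',(0,0,0),(180,255,32),8),('cap',(90,60,40),(110,160,140),4)):
        for ce,s,_ in comps(c,lo,hi,r,mn):print(nm,lab,ce,s)
ce,s,l=max(comps(a,(105,150,60),(125,255,255),ra),key=lambda t:t[1][4])
P=cloud(a);cv=cv2.convexHull(np.argwhere(l)[:,::-1].astype(np.int32))
W=np.array([plane(a,u,v,.067)[:2] for u,v in cv[:,0]],np.float32)
print('cover rect',cv2.minAreaRect(W*1000))
print('cover z',np.median(P[...,2][l]))
ce,s,l=max(comps(a,(0,0,0),(180,255,45),(150,170,130,120)),key=lambda t:t[1][4])
cv=cv2.convexHull(np.argwhere(l)[:,::-1].astype(np.int32));W=np.array([plane(a,u,v,.003)[:2] for u,v in cv[:,0]],np.float32);print('mat',cv2.minAreaRect(W*1000))
# heights above things
m=(P[...,2]>.075)&(P[...,2]<.1);m[:,:355]=0;m[:,430:]=0;m[:140]=0
n,lb,s,ce=cv2.connectedComponentsWithStats(m.astype('uint8'))
for i in range(1,n):print('high',ce[i].round(1),s[i],P[lb==i].mean(0).round(4),P[lb==i].min(0).round(3),P[lb==i].max(0).round(3))
```

```text
top blue [396.3 161.7] [372 152  48  19 511]
top blue [391.8 203.1] [ 364  172   56   61 2558]
top orange [386.7 234.3] [381 231  12   7  69]
top yellow [396.8 153.1] [396 151   3   5  10]
top black [378.  161.4] [375 159   8   5  16]
top black [392.3 202.1] [387 189  12  27 278]
top cap [396.1 146.8] [380 140  35  14 128]
top cap [323.4 274.4] [322 274   4   2   5]
side blue [367.  268.6] [ 321  236   98   65 3067]
side blue [421.6 258.6] [403 236  40  42 427]
side orange [329.7 292.9] [323 284  15  17 124]
side yellow [428.  250.4] [424 248   7   5  21]
side cap [387.6 236.4] [385 235   6   5   7]
side cap [399.8 236. ] [398 235   4   3   5]
side cap [412.4 236.1] [411 234   5   5   9]
side cap [396.  239.1] [394 237   5   4  10]
side cap [401.2 241. ] [400 240   4   3   6]
side cap [412.9 241. ] [411 240   5   3  10]
side cap [419.9 246.7] [417 241   8   9  18]
side cap [347.5 245. ] [346 245   4   1   4]
side cap [404.9 247.7] [402 244   7   8  15]
side cap [416.  244.6] [414 244   5   2   8]
side cap [395.2 250.4] [392 246   8  10  25]
side cap [422.6 252.3] [421 251   5   3   9
[... 1257 characters left out ...]
  4]
side cap [415.4 272.6] [413 270   6   7   8]
side cap [421.  273.2] [420 272   3   3   4]
side cap [430.5 273. ] [429 272   4   3   4]
side cap [445.8 294.5] [443 285   8  17  70]
side cap [340.2 293.4] [338 289   5   9  16]
cover rect ((588.64990234375, -169.08297729492188), (109.4172592163086, 120.90518951416016), 84.5622329711914)
cover z 0.06396863946530973
mat ((521.8529663085938, 193.26727294921875), (147.74725341796875, 148.2169189453125), 85.31036376953125)
high [379.7 159. ] [376 156   8   7  47] [ 0.6787 -0.1422  0.0799] [ 0.672 -0.149  0.076] [ 0.686 -0.135  0.083]
high [393.  201.1] [389 191   8  21 131] [ 0.59   -0.1687  0.0842] [ 0.569 -0.175  0.075] [ 0.612 -0.161  0.09 ]
```

Run:
```python
from h import *
a=pickle.load(open('top0.pkl','rb'));b=pickle.load(open('side0.pkl','rb'))
for n,p,q in[('v1',(322,227.7),(297.7,229.7)),('v2',(292.8,243.7),(265.7,215)),('mark',(396.8,153.1),(428,250.4)),('slider',(379.7,159),(405.5,231)),('tab',(386.7,234.3),(329.7,292.9))]:
    X,e=two(a,p,b,q);print(n,X.round(4),round(e,4))
o,d=ray(a,324,268);print('v3 top ray z.047',plane(a,324,268,.047).round(4),'side',plane(b,246.3,247.3,.047).round(4))
# yellow in bath frame
M=np.array([np.cos(-.095),np.sin(-.095)]);B=np.array([.599,-.1696])
for z in(.056,.06,.066):
    r=plane(a,396.8,153.1,z)[:2]-B;print('mark bath',r@M,r@[-M[1],M[0]])
im=np.hstack([cv2.resize(a['pixels'][215:295,275:345,::-1],(420,480),interpolation=cv2.INTER_CUBIC)]);cv2.imwrite('pics/v.png',np.clip(im*1.6,0,255).astype('uint8'))
```

```text
v1 [ 0.5347 -0.0216  0.0459] 0.001
v2 [0.4996 0.0413 0.0475] 0.0001
mark [ 0.6957 -0.1821  0.0598] 0.0018
slider [ 0.6785 -0.1421  0.0781] 0.0011
tab [ 0.5223 -0.1648  0.0275] 0.0045
v3 top ray z.047 [ 0.448  -0.0261  0.047 ] side [ 0.4382 -0.0255  0.047 ]
mark bath 0.09739998283180928 -0.0035023936056148668
mark bath 0.09661503976671594 -0.0028654890555772916
mark bath 0.09543762516907593 -0.0019101322305208994
```

View pics/v.png

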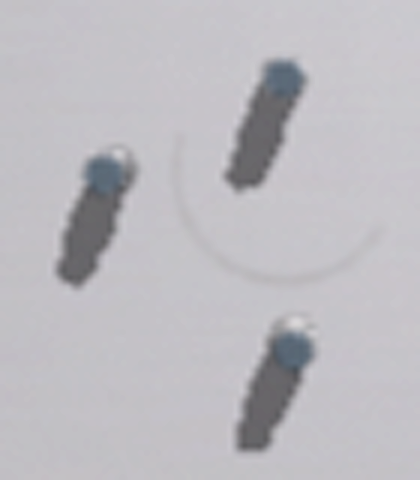

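The third cap is at about (323.7,273.3), and there are only three vials. I'm moving over to the slider now.

Call:
{"api": "jog_arm", "payload": {"deltas": [[[0, 2.5, -3.8, 0, 0.01], [0, 5, -7.7, 0, 0.02], [0, 7.5, -11.5, 0, 0.03], [0, 10, -15.3, 0, 0.04], [0, 12.6, -19.2, 0, 0.044]]]}}

```text
time: 0.6
position: [0.3011, 0.4323, 0.209]
orientation: [0.113, 0.994, -0.0, -0.0]
contact_force: [1.0, 0.3, -0.1]
opening: 0.0426
gripper_force: 0.0
```

Call:
{"api": "jog_arm", "payload": {"deltas": [[[0, 2.5, -3.8, 0, 0.01], [0, 5, -7.7, 0, 0.02], [0, 7.5, -11.5, 0, 0.03], [0, 10, -15.3, 0, 0.04], [0, 12.6, -19.2, 0, 0.044]]]}}

```text
time: 1.1
position: [0.427, 0.2405, 0.2092]
orientation: [0.091, 0.996, 0.0, -0.0]
contact_force: [0.2, 1.0, -0.3]
opening: 0.0428
gripper_force: 0.0
```

Call:
{"api": "jog_arm", "payload": {"deltas": [[[0, 2.5, -3.8, 0, 0.01], [0, 5, -7.7, 0, 0.02], [0, 7.5, -11.5, 0, 0.03], [0, 10, -15.3, 0, 0.04], [0, 12.6, -19.2, 0, 0.044]]]}}

```text
time: 1.6
position: [0.553, 0.0487, 0.2091]
orientation: [0.07, 0.998, 0.0, -0.0]
contact_force: [0.7, -0.0, -0.3]
opening: 0.0426
gripper_force: 0.0
```

Call:
{"api": "jog_arm", "payload": {"deltas": [[[0, 2.5, -3.8, 0, 0.01], [0, 5, -7.7, 0, 0.02], [0, 7.5, -11.5, 0, 0.03], [0, 10, -15.3, 0, 0.04], [0, 12.6, -19.2, 0, 0.045]]]}}

```text
time: 2.1
position: [0.6791, -0.1431, 0.2087]
orientation: [0.047, 0.999, 0.0, -0.0]
contact_force: [0.7, 0.2, -0.0]
opening: 0.0429
gripper_force: 0.0
```

Call:
{"api": "jog_arm", "payload": {"deltas": [[[0, 0, 0, -1, 0], [0, 0, 0, -2, 0], [0, 0, 0, -3, 0], [0, 0, 0, -3, 0], [0, 0, 0, -3, 0]]]}}

```text
time: 2.6
position: [0.6783, -0.1402, 0.1792]
orientation: [0.046, 0.999, 0.0, -0.0]
contact_force: [0.1, -0.7, -0.1]
opening: 0.0427
gripper_force: 0.0
```

Call:
{"api": "jog_arm", "payload": {"deltas": [[[0, 0, 0, -4, 0], [0, 0, 0, -8, 0], [0, 0, 0, -11.5, 0], [-0.3, 0, 0, -11.7, 0], [-0.5, 0, 0, -11.7, 0]]], "grip_force": 30}}

```text
time: 3.1
position: [0.6788, -0.1415, 0.0629]
orientation: [0.047, 0.999, -0.0, 0.0]
contact_force: [-0.5, -0.4, 0.3]
opening: 0.0215
gripper_force: 0.0
```

Call:
{"api": "jog_arm", "payload": {"deltas": [[[-1, 0, 0, 0, 0], [-1, 0, 0, 0, 0], [-1, 0, 0, 0, 0], [-1, 0, 0, 0, 0], [-1, 0, 0, 0, 0]]]}}

```text
time: 3.6
position: [0.6788, -0.1419, 0.0629]
orientation: [0.047, 0.999, 0.0, 0.0]
contact_force: [0.1, -0.8, 0.0]
opening: 0.0005
gripper_force: 0.0
```

The fingers closed on nothing, so I'll take a picture.

Run:
```python
from h import *
o=[]
for n,(x,y,w,h) in(("top",(340,120,100,120)),("side",(340,150,120,144))):
    c=vision.camera(n);o.append(cv2.resize(np.clip(c['pixels'][y:y+h,x:x+w,::-1]*1.5,0,255).astype('uint8'),(400,480),interpolation=cv2.INTER_CUBIC))
cv2.imwrite('pics/s2.png',np.hstack(o))
```

```text
(no output)
```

View pics/s2.png

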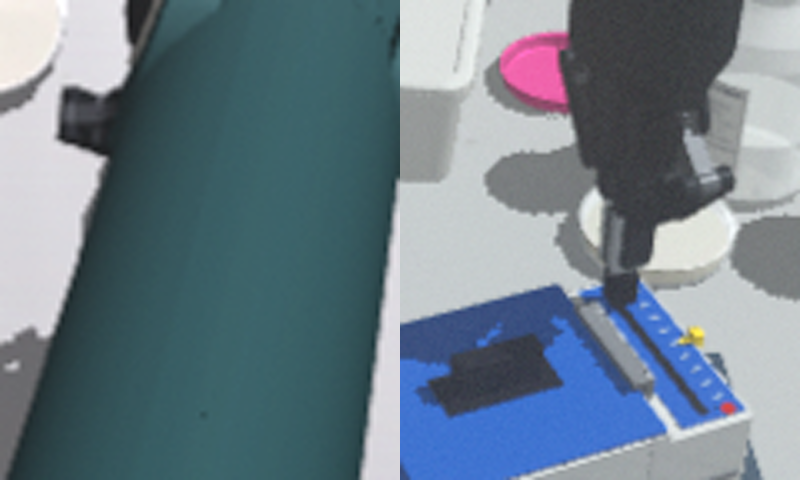

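Run:
```python
from h import *
c=vision.camera("side");s=monitor.sense();print(proj(c,s['position']),s['position'],s['opening'])
print('grasp',proj(c,s['position']+[0,0,.019]))
P=cloud(c)
for v in range(200,250,4):print(v,[tuple((P[v,u]*1000).astype(int)) for u in(400,404,408,412)])
w=vision.camera("wrist");pickle.dump(w,open('w0.pkl','wb'));cv2.imwrite('pics/w0.png',np.clip(w['pixels'][:,:,::-1]*1.5,0,255).astype('uint8'))
```

```text
(np.float64(404.87295001747333), np.float64(238.04341073652313)) [ 0.67855366 -0.14186482  0.062356  ] -7.513713261676931e-05
grasp (np.float64(405.9485866556997), np.float64(229.34304715144154))
200 [(np.int64(666), np.int64(-132), np.int64(139)), (np.int64(659), np.int64(-151), np.int64(154)), (np.int64(662), np.int64(-157), np.int64(157)), (np.int64(671), np.int64(-157), np.int64(154))]
204 [(np.int64(666), np.int64(-134), np.int64(132)), (np.int64(666), np.int64(-143), np.int64(139)), (np.int64(662), np.int64(-159), np.int64(150)), (np.int64(671), np.int64(-157), np.int64(146))]
208 [(np.int64(667), np.int64(-134), np.int64(124)), (np.int64(665), np.int64(-146), np.int64(133)), (np.int64(664), np.int64(-158), np.int64(141)), (np.int64(675), np.int64(-154), np.int64(135))]
212 [(np.int64(672), np.int64(-128), np.int64(110)), (np.int64(664), np.int64(-149), np.int64(128)), (np.int64(667), np.int64(-155), np.int64(131)), (np.int64(663), np.int64(-169), np.int64(142))]
216 [(np.int64(668), np.int64(-135), np.int64(108)), (np.int64(667), np.int64(-146), np.int64(116)), (np.int64(669),
[... 929 characters left out ...]
int64(-148), np.int64(74)), (np.int64(678), np.int64(-149), np.int64(73)), (np.int64(697), np.int64(-137), np.int64(55))]
240 [(np.int64(672), np.int64(-136), np.int64(56)), (np.int64(671), np.int64(-148), np.int64(66)), (np.int64(680), np.int64(-148), np.int64(62)), (np.int64(690), np.int64(-146), np.int64(56))]
244 [(np.int64(656), np.int64(-158), np.int64(70)), (np.int64(672), np.int64(-148), np.int64(56)), (np.int64(678), np.int64(-152), np.int64(57)), (np.int64(684), np.int64(-155), np.int64(57))]
248 [(np.int64(652), np.int64(-165), np.int64(69)), (np.int64(657), np.int64(-169), np.int64(70)), (np.int64(673), np.int64(-159), np.int64(56)), (np.int64(680), np.int64(-161), np.int64(54))]
```

View pics/w0.png

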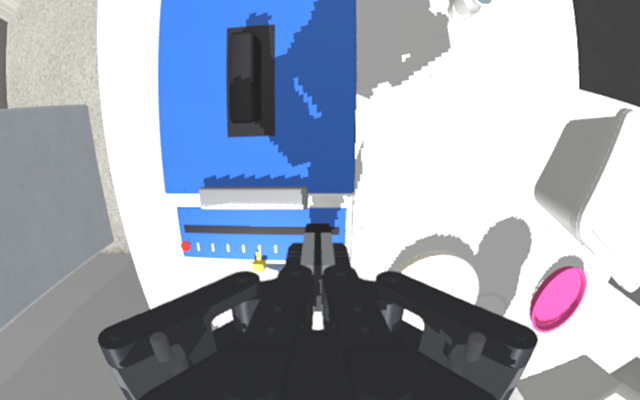

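The wrist and side ranges put the finger ends at z ≈ 0.085, which is above the slider top at about 0.08. So the tips sit roughly 2 cm above the reported TCP. I'll open, go a bit lower and close again.

Call:
{"api": "jog_arm", "payload": {"deltas": [[[-0.3, 0, 0, 0, 0], [-0.3, 0, 0, 0, 0], [-0.3, 0, 0, -0.5, 0], [-0.3, 0, 0, -0.8, 0], [-0.3, 0, 0, -0.8, 0]]]}}

```text
time: 4.3
position: [0.6779, -0.1417, 0.0534]
orientation: [0.047, 0.999, 0.0, -0.001]
contact_force: [-0.3, 0.4, 0.2]
opening: 0.03
gripper_force: 0.0
```

Call:
{"api": "jog_arm", "payload": {"deltas": [[[-0.6, 0, 0, 0, 0], [-1, 0, 0, 0, 0], [-1, 0, 0, 0, 0], [-1, 0, 0, 0, 0], [-1, 0, 0, 0, 0]]]}}

```text
time: 4.8
position: [0.6785, -0.1419, 0.0542]
orientation: [0.047, 0.999, 0.0, -0.0]
contact_force: [-0.5, 0.1, -1.5]
opening: 0.0128
gripper_force: 29.3
```

Call:
{"api": "jog_arm", "payload": {"deltas": [[[-1, -0.14, -1.5, 0, 0], [-1, -0.28, -3, 0, 0], [-1, -0.43, -4.5, 0, 0], [-1, -0.57, -6, 0, 0], [-1, -0.69, -7.2, 0, 0]]]}}

```text
time: 5.3
position: [0.6713, -0.2165, 0.0543]
orientation: [0.048, 0.999, -0.0, 0.0]
contact_force: [1.2, 2.3, -0.5]
opening: 0.0124
gripper_force: 29.3
```

Call:
{"api": "jog_arm", "payload": {"deltas": [[[-1, -0.02, -0.2, 0, 0], [-1, -0.04, -0.4, 0, 0], [-1, -0.04, -0.5, 0, 0], [-1, -0.04, -0.5, 0, 0], [-1, -0.04, -0.5, 0, 0]]]}}

```text
time: 5.8
position: [0.6712, -0.2171, 0.0543]
orientation: [0.047, 0.999, 0.001, -0.0]
contact_force: [-1.0, 4.0, 1.8]
opening: 0.0125
gripper_force: 29.9
```

The slider is home: bath y is −0.040 and the arm stalled against the stop. I'll release it, retreat to the front side and measure the true tip height in the side camera.

Call:
{"api": "jog_arm", "payload": {"deltas": [[[-0.4, 0, 0, 0, 0], [-0.4, 0, 0, 0, 0], [-0.4, 0, 0, 3, 0], [-0.4, 0, 0, 7, 0], [-0.4, 0, 0, 11, 0]]]}}

```text
time: 6.3
position: [0.6707, -0.2203, 0.1652]
orientation: [0.048, 0.999, -0.001, -0.0]
contact_force: [1.6, 0.5, 0.2]
opening: 0.0256
gripper_force: 0.0
```

Call:
{"api": "jog_arm", "payload": {"deltas": [[[-1, -4, 1.2, 0, 0], [-1, -8, 2.4, 0, 0], [-1, -12, 3.6, 0, 0], [-1, -16, 4.8, 0, 0], [-1, -20.2, 6, 0, 0]]]}}

```text
time: 6.8
position: [0.4679, -0.1596, 0.1646]
orientation: [0.048, 0.999, -0.001, 0.001]
contact_force: [0.4, 0.5, 1.0]
opening: -0.0
gripper_force: 0.0
```

Call:
{"api": "jog_arm", "payload": {"deltas": [[[-1, 0, 0, -2, 0], [-1, 0, 0, -4, 0], [-1, 0, 0, -6, 0], [-1, 0, 0, -8, 0], [-1, 0, 0, -8, 0]]]}}

```text
time: 7.3
position: [0.4675, -0.1594, 0.0826]
orientation: [0.048, 0.999, -0.0, -0.002]
contact_force: [-0.4, 0.1, -0.4]
opening: -0.0003
gripper_force: 0.0
```

Run:
```python
from h import *
c=vision.camera("side");s=monitor.sense();p=s['position'];print(p,s['opening'])
u,v=proj(c,p);print(u,v)
P=cloud(c);d=np.abs(P-p);m=(d[...,0]<.045)&(d[...,1]<.045)&(P[...,2]>.02)&(P[...,2]<.3)
Q=P[m]
for z in np.arange(.02,.24,.008):
    q=Q[(Q[:,2]>=z)&(Q[:,2]<z+.008)]
    if len(q):print(round(z,3),len(q),(q.min(0)-p).round(3)[:2],(q.max(0)-p).round(3)[:2])
x,y,w,h=240,100,200,225
cv2.imwrite('pics/s3.png',cv2.resize(np.clip(c['pixels'][y:y+h,x:x+w,::-1]*1.5,0,255).astype('uint8'),(534,600),interpolation=cv2.INTER_CUBIC))
```

```text
[ 0.46851238 -0.15966462  0.08383132] 0.00010959111660470402
294.2474323877433 276.71448394694454
0.02 13 [ 0.044 -0.016] [0.045 0.006]
0.028 12 [ 0.044 -0.016] [0.045 0.005]
0.1 14 [-0.012 -0.009] [ 0.008 -0.   ]
0.108 45 [-0.013 -0.015] [0.009 0.003]
0.116 72 [-0.013 -0.016] [0.009 0.007]
0.124 72 [-0.013 -0.016] [0.009 0.005]
0.132 24 [-0.013 -0.016] [0.004 0.005]
0.14 14 [-0.015 -0.014] [-0.002  0.013]
0.148 68 [-0.017 -0.036] [0.007 0.027]
0.156 51 [-0.018 -0.041] [0.007 0.038]
0.164 82 [-0.019 -0.045] [0.004 0.043]
0.172 83 [-0.019 -0.044] [0.013 0.04 ]
0.18 74 [-0.02  -0.045] [0.013 0.018]
0.188 80 [-0.02  -0.044] [0.006 0.012]
0.196 116 [-0.022 -0.045] [0.016 0.016]
0.204 194 [-0.022 -0.045] [0.017 0.01 ]
0.212 132 [-0.022 -0.044] [ 0.005 -0.009]
0.22 102 [-0.016 -0.04 ] [ 0.006 -0.023]
0.228 143 [-0.038 -0.039] [0.027 0.003]
0.236 297 [-0.039 -0.04 ] [0.032 0.008]
```

View pics/s3.png

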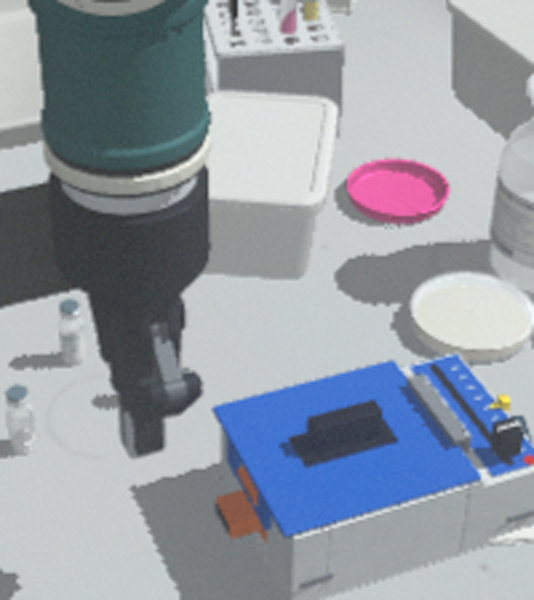

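The slider is at the red stop. The visible finger ends sit about 20 mm above the reported TCP (22 mm deep, 29 mm wide), and I'll allow for that. I'm lowering in front of the tab.

Call:
{"api": "jog_arm", "payload": {"deltas": [[[-1, 0, 0.2, -3, 0], [-1, 0, 0.2, -6, 0], [-1, 0, 0.2, -7.7, 0], [-1, 1, 0.1, -7.7, 0], [-1, 2, 0, -7.7, 0]]]}}

```text
time: 7.85
position: [0.4911, -0.1597, 0.0086]
orientation: [0.048, 0.999, -0.0, 0.001]
contact_force: [0.3, -0.3, -1.1]
opening: 0.0002
gripper_force: 0.0
```

Call:
{"api": "jog_arm", "payload": {"deltas": [[[-1, 0.3, -0.03, 0, 0], [-1, 0.6, -0.06, 0, 0], [-1, 0.9, -0.09, 0, 0], [-1, 1.1, -0.1, 0, 0], [-1, 1.3, -0.12, 0, 0]]]}}

```text
time: 8.35
position: [0.5024, -0.16, 0.0075]
orientation: [0.047, 0.999, 0.0, 0.0]
contact_force: [-0.3, -0.9, 0.3]
opening: -0.0
gripper_force: 0.0
```

Call:
{"api": "jog_arm", "payload": {"deltas": [[[-1, 0.1, -0.01, 0, 0], [-1, 0.2, -0.02, 0, 0], [-1, 0.2, -0.02, 0, 0], [-1, 0.2, -0.02, 0, 0], [-1, 0.2, -0.02, 0, 0]]]}}

```text
time: 8.85
position: [0.5036, -0.1602, 0.0072]
orientation: [0.047, 0.999, 0.0, -0.001]
contact_force: [-2.9, 0.9, 3.2]
opening: -0.0001
gripper_force: 1.7
```

Call:
{"api": "jog_arm", "payload": {"deltas": [[[-1, 0.15, -0.01, 0, 0], [-1, 0.3, -0.03, 0, 0], [-1, 0.4, -0.04, 0, 0], [-1, 0.4, -0.04, 0, 0], [-1, 0.4, -0.04, 0, 0]]]}}

```text
time: 9.35
position: [0.5083, -0.1607, 0.0073]
orientation: [0.047, 0.999, 0.0, 0.0]
contact_force: [-2.9, 0.7, 3.4]
opening: 0.0002
gripper_force: 2.2
```

```bash
cat > cov.py <<'E'
from h import *
c=vision.camera("side");s=monitor.sense();print(s['position'],s['contact_force'])
P=cloud(c);h=cv2.cvtColor(c['pixels'],cv2.COLOR_RGB2HSV);m=cv2.inRange(h,(105,150,40),(125,255,255))>0
M=np.array([.9955,-.0948]);r=P[...,:2]-[.599,-.1696];bx=r@M;by=r@[.0948,.9955]
for x in(-.06,-.04,0,.03,.045):
    k=m&(abs(bx-x)<.008)&(by<-.02)&(by>-.05);print(x,k.sum(),np.median(P[...,2][k]).round(4) if k.any() else None)
E
python3 cov.py
```

```text
[ 0.50820842 -0.16069335  0.00730565] [-3.82680511  0.48417868  3.70655918]
-0.06 139 0.0782
-0.04 145 0.0756
0 141 0.0701
0.03 135 0.066
0.045 89 0.0643
```

The cover has sprung up: the slope is 0.13, with the front at 0.078. I'm retreating and going to the handle.

Call:
{"api": "jog_arm", "payload": {"deltas": [[[-1, -2, 0.2, 0, 0], [-1, -3.5, 0.3, 0, 0], [-1, -3.5, 0.3, 4, 0], [-1, -3.5, 0.3, 8, 0], [-0.3, -3.5, 0.3, 12.8, 0]]]}}

```text
time: 9.9
position: [0.4735, -0.1576, 0.136]
orientation: [0.047, 0.999, -0.0, 0.0]
contact_force: [0.9, -0.3, 0.2]
opening: 0.0137
gripper_force: 0.0
```

Call:
{"api": "jog_arm", "payload": {"deltas": [[[-0.3, 3, -0.3, 0, 0], [-0.3, 6, -0.6, 0, 0], [-0.3, 9, -0.8, 0, 0], [-0.3, 11.9, -1.1, 0, 0], [-0.3, 11.9, -1.1, 0, 0]]]}}

```text
time: 10.4
position: [0.597, -0.1683, 0.1354]
orientation: [0.046, 0.999, -0.001, 0.003]
contact_force: [-0.4, 0.8, 0.7]
opening: 0.0299
gripper_force: 0.0
```

Call:
{"api": "jog_arm", "payload": {"deltas": [[[-0.3, 0, 0, -3, 0], [-0.3, 0, 0, -5.5, 0], [-0.3, 0, 0, -7, 0], [-0.3, 0, 0, -8, 0], [-0.3, 0, 0, -8, 0]]]}}

```text
time: 10.9
position: [0.5916, -0.1686, 0.0543]
orientation: [0.047, 0.999, 0.0, -0.001]
contact_force: [0.0, -0.7, 0.1]
opening: 0.0299
gripper_force: 0.0
```

```bash
python3 cov.py
```

```text
[ 0.59235981 -0.16883388  0.05533743] [ 0.67695023 -0.66516217 -0.06172024]
-0.06 65 0.0779
-0.04 91 0.0755
0 137 0.0701
0.03 135 0.0661
0.045 97 0.0644
```

Everything is as planned. I'm gripping and drawing forward 20 mm along −bath x with a slight rise.

Call:
{"api": "jog_arm", "payload": {"deltas": [[[-1, 0, 0, 0, 0], [-1, 0, 0, 0, 0], [-1, 0, 0, 0, 0], [-1, 0, 0, 0, 0], [-1, 0, 0, 0, 0]]], "grip_force": 80}}

```text
time: 11.45
position: [0.593, -0.169, 0.0562]
orientation: [0.047, 0.999, -0.0, 0.001]
contact_force: [-0.8, 0.2, 4.7]
opening: 0.0098
gripper_force: 79.7
```

Call:
{"api": "jog_arm", "payload": {"deltas": [[[-1, -0.4, 0.04, 0.05, 0], [-1, -0.8, 0.08, 0.1, 0], [-1, -1.2, 0.11, 0.2, 0], [-1, -1.6, 0.15, 0.3, 0], [-1, -2, 0.19, 0.4, 0]]]}}

```text
time: 11.95
position: [0.5813, -0.1674, 0.0616]
orientation: [0.047, 0.999, -0.002, 0.01]
contact_force: [26.0, -1.9, -2.9]
opening: 0.0098
gripper_force: 79.2
```

Call:
{"api": "jog_arm", "payload": {"deltas": [[[-1, -0.3, 0.03, 0.2, 0], [-1, -0.4, 0.04, 1, 0], [-1, -0.4, 0.04, 2, 0], [-1, -0.4, 0.04, 3, 0], [-1, -0.4, 0.04, 4, 0]]]}}

```text
time: 12.45
position: [0.567, -0.1662, 0.0994]
orientation: [0.048, 0.999, 0.0, -0.001]
contact_force: [0.7, 0.5, -0.9]
opening: 0.0095
gripper_force: 79.4
```

Run:
```python
from h import *
c=vision.camera("side");x,y,w,h=240,100,200,225
cv2.imwrite('pics/s4.png',cv2.resize(np.clip(c['pixels'][y:y+h,x:x+w,::-1]*1.5,0,255).astype('uint8'),(534,600),interpolation=cv2.INTER_CUBIC))
print(monitor.sense()['position'])
```

```text
[ 0.56839039 -0.16663159  0.10122822]
```

View pics/s4.png

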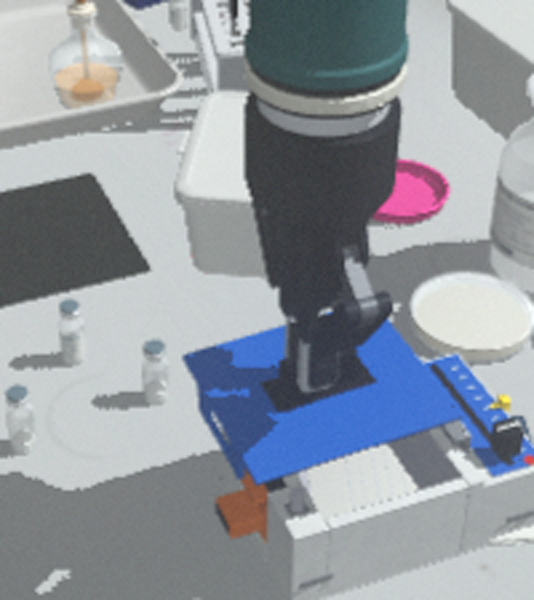

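The cover is free and held in the grip, and the tank is open. I'll lift it a bit more and measure its pose relative to the tool.

Call:
{"api": "jog_arm", "payload": {"deltas": [[[-1, 0, 0, 2, 0], [-1, 0, 0, 4, 0], [-1, 0, 0, 4, 0], [-1, 0, 0, 4, 0], [-1, 0, 0, 4, 0]]]}}

```text
time: 13.0
position: [0.5673, -0.166, 0.1381]
orientation: [0.047, 0.999, 0.0, -0.001]
contact_force: [0.8, 0.6, -0.5]
opening: 0.0098
gripper_force: 79.4
```

```bash
cat > cov2.py <<'E'
from h import *
c=vision.camera("side");s=monitor.sense();p=s['position'];print(p,s['opening'])
P=cloud(c);h=cv2.cvtColor(c['pixels'],cv2.COLOR_RGB2HSV);m=cv2.inRange(h,(105,130,30),(125,255,255))>0
m&=(np.hypot(P[...,0]-p[0],P[...,1]-p[1])<.12)
z0=p[2]+.012; m&=abs(P[...,2]-z0)<.045
Q=P[m]
for _ in range(3):
    A=np.c_[Q[:,:2]-p[:2],np.ones(len(Q))];k=np.linalg.lstsq(A,Q[:,2],rcond=None)[0];e=abs(A@k-Q[:,2]);Q=Q[e<.004]
print('plane slope',k[:2].round(3),'z at tcp',k[2].round(4),len(Q))
r=cv2.minAreaRect(((Q[:,:2]-p[:2])*1000).astype(np.float32));print('rect rel TCP mm',r)
E
python3 cov2.py
```

```text
[ 0.56733549 -0.16604887  0.13806333] 0.009868268301461657
plane slope [ 0.038 -0.005] z at tcp 0.1525 3061
rect rel TCP mm ((4.494941711425781, -2.584453582763672), (111.6303482055664, 124.15361785888672), 85.10688781738281)
```

Call:
{"api": "jog_arm", "payload": {"deltas": [[[-1, -0.5, 3.6, 0, 0], [-1, -1, 7.2, 0, 0], [-1, -1.5, 10.8, 0, 0], [-1, -2, 14.4, 0, 0], [-1, -2.5, 18, 0, 0]]]}}

```text
time: 13.55
position: [0.5423, 0.0149, 0.1384]
orientation: [0.047, 0.999, -0.0, -0.001]
contact_force: [0.6, -0.3, -0.6]
opening: 0.0096
gripper_force: 79.4
```

Call:
{"api": "jog_arm", "payload": {"deltas": [[[-1, -0.5, 4, 0, 0], [-1, -1, 8, 0, 0], [-1, -1.5, 12, 0, 0], [-1, -2, 15.5, 0, 0], [-1, -2.5, 18.2, 0, 0]]]}}

```text
time: 14.05
position: [0.5171, 0.1982, 0.1383]
orientation: [0.046, 0.999, -0.0, -0.001]
contact_force: [0.0, 0.3, -0.6]
opening: 0.0098
gripper_force: 79.4
```

Call:
{"api": "jog_arm", "payload": {"deltas": [[[-1, 0, 0, -2, 0], [-1, 0, 0, -4, 0], [-1, 0, 0, -6, 0], [-1, 0, 0, -7, 0], [-1, 0, 0, -7, 0]]]}}

```text
time: 14.55
position: [0.5168, 0.1949, 0.0674]
orientation: [0.047, 0.999, -0.001, -0.002]
contact_force: [0.5, 0.3, -0.6]
opening: 0.0101
gripper_force: 79.4
```

```bash
python3 cov2.py
```

```text
[0.51780805 0.19526757 0.06858536] 0.009575745650560973
plane slope [ 0.038 -0.006] z at tcp 0.0816 1350
rect rel TCP mm ((3.452606201171875, -2.905261993408203), (114.57958984375, 124.34088897705078), 86.425537109375)
```

Call:
{"api": "jog_arm", "payload": {"deltas": [[[-1, 0, 0, -2, 0], [-1, 0, 0, -3.5, 0], [-1, 0, 0, -4.6, 0], [-1, 0, 0, -5.1, 0], [-1, 0, 0, -5.2, 0]]]}}

```text
time: 15.1
position: [0.518, 0.1955, 0.0168]
orientation: [0.047, 0.999, -0.0, -0.0]
contact_force: [0.2, 0.4, -0.7]
opening: 0.0098
gripper_force: 79.4
```

Call:
{"api": "jog_arm", "payload": {"deltas": [[[-1, 0, 0, -0.1, 0], [-1, 0, 0, -0.2, 0], [-1, 0, 0, -0.3, 0], [-1, 0, 0, -0.4, 0], [-1, 0, 0, -0.4, 0]]], "grip_force": 25}}

```text
time: 15.6
position: [0.5182, 0.1957, 0.0133]
orientation: [0.047, 0.999, 0.0, 0.0]
contact_force: [0.7, 0.7, -0.7]
opening: 0.0095
gripper_force: 79.4
```

Call:
{"api": "jog_arm", "payload": {"deltas": [[[-1, 0, 0, -0.1, 0], [-1, 0, 0, -0.2, 0], [-1, 0, 0, -0.3, 0], [-1, 0, 0, -0.4, 0], [-1, 0, 0, -0.4, 0]]]}}

```text
time: 16.1
position: [0.5201, 0.1956, 0.0107]
orientation: [0.048, 0.999, 0.001, 0.001]
contact_force: [1.5, -0.9, 9.3]
opening: 0.0098
gripper_force: 81.0
```

Call:
{"api": "jog_arm", "payload": {"deltas": [[[-0.3, 0, 0, 0, 0], [-0.3, 0, 0, 0, 0], [-0.3, 0, 0, 0, 0], [-0.3, 0, 0, 0, 0], [-0.3, 0, 0, 4, 0]]], "grip_force": 30}}

```text
time: 16.6
position: [0.5142, 0.1941, 0.0451]
orientation: [0.047, 0.999, -0.003, -0.005]
contact_force: [-0.7, -0.1, -0.3]
opening: 0.03
gripper_force: 0.0
```

Call:
{"api": "jog_arm", "payload": {"deltas": [[[-0.3, 0, 0, 4, 0], [-0.3, 0, 0, 8, 0], [-0.3, -3, -4, 8, 0], [-0.3, -6, -8, 8, 0], [-0.3, -10, -12, 8, 0]]]}}

```text
time: 17.1
position: [0.4221, 0.0787, 0.1294]
orientation: [0.048, 0.999, -0.0, 0.001]
contact_force: [0.2, -2.0, -0.1]
opening: 0.0299
gripper_force: 0.0
```

Run:
```python
from h import *
c=vision.camera("side");pickle.dump(c,open('side1.pkl','wb'));t=vision.camera("top");pickle.dump(t,open('top1.pkl','wb'))
g=lambda i,s:cv2.resize(np.clip(i[:,:,::-1]*1.5,0,255).astype('uint8'),s,interpolation=cv2.INTER_CUBIC)
cv2.imwrite('pics/s5.png',np.hstack([g(c['pixels'][150:330,180:460],(466,300)),g(t['pixels'][140:300,180:360],(334,300))]))
P=cloud(c);h=cv2.cvtColor(c['pixels'],cv2.COLOR_RGB2HSV);m=(cv2.inRange(h,(105,130,30),(125,255,255))>0)&(P[...,1]>.08)&(P[...,2]<.06)
Q=P[m];A=np.c_[Q[:,:2]-[.522,.193],np.ones(len(Q))];print(np.linalg.lstsq(A,Q[:,2],rcond=None)[0],cv2.minAreaRect((Q[:,:2]*1000).astype(np.float32)))
```

```text
[-0.13122875  0.04196656  0.01610787] ((589.5016479492188, 435.3711242675781), (627.9517211914062, 133.92831420898438), 75.627197265625)
```

View pics/s5.png

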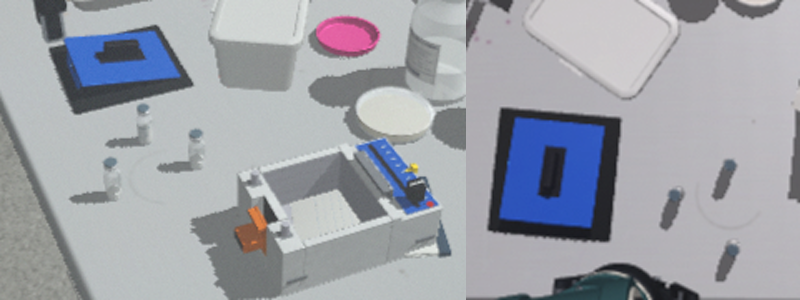

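The cover lies right way up near the mat's centre. The three vials haven't moved: side-view caps are at (266,215), (298,230) and (246,248). I'm picking v2.

Call:
{"api": "jog_arm", "payload": {"deltas": [[[0, 3.5, -2, 0, 0], [0, 7, -3.7, 0, 0], [0, 7.75, -3.7, -2, 0], [0, 7.75, -3.7, -4, 0], [0, 7.75, -3.7, -5, 0]]]}}

```text
time: 17.7
position: [0.4997, 0.0433, 0.0776]
orientation: [0.047, 0.999, -0.0, -0.001]
contact_force: [-0.5, 0.3, -0.3]
opening: 0.0426
gripper_force: 0.0
```

Run:
```python
from h import *
a=pickle.load(open('top0.pkl','rb'));b=pickle.load(open('side0.pkl','rb'))
print('v3',two(a,(323.7,273.3),b,(246.3,247.3)))
b=vision.camera("side");s=monitor.sense();print(s['position'],s['opening'])
P=cloud(b)
for n,(x,y) in dict(v1=(.5347,-.0216),v2=(.4996,.0413),v3=(.438,-.0258)).items():
    m=(np.hypot(P[...,0]-x,P[...,1]-y)<.03)&(P[...,2]>.012)&(P[...,2]<.048);Q=P[m];print(n,len(Q),Q.mean(0).round(4),Q.min(0).round(3),Q.max(0).round(3))
```

```text
v3 (array([ 0.43743696, -0.0256975 ,  0.04748145]), np.float64(0.0014413316843224027))
[0.49878619 0.0432945  0.07674694] 0.042663548090846166
v1 167 [ 0.5328 -0.0251  0.031 ] [ 0.526 -0.03   0.012] [ 0.543 -0.015  0.047]
v2 149 [0.498  0.039  0.0311] [0.491 0.033 0.012] [0.508 0.05  0.048]
v3 167 [ 0.4361 -0.0293  0.0305] [ 0.429 -0.035  0.012] [ 0.445 -0.017  0.048]
```

Call:
{"api": "jog_arm", "payload": {"deltas": [[[0, 0, -0.1, -3, 0], [0, 0, -0.1, -6, 0], [0, 0, -0.1, -7.6, 0], [0, 0, -0.1, -7.6, 0], [-0.4, 0, -0.1, -7.6, 0]]]}}

```text
time: 18.25
position: [0.5008, 0.0425, 0.0039]
orientation: [0.047, 0.999, 0.0, 0.0]
contact_force: [-0.9, 0.4, 0.3]
opening: 0.0295
gripper_force: 0.0
```

Call:
{"api": "jog_arm", "payload": {"deltas": [[[-0.6, 0, 0, 0, 0], [-1, 0, 0, 0, 0], [-1, 0, 0, 0, 0], [-1, 0, 0, 0, 0], [-1, 0, 0, 0, 0]]], "grip_force": 25}}

```text
time: 18.75
position: [0.5015, 0.0426, 0.0045]
orientation: [0.047, 0.999, 0.0, 0.001]
contact_force: [-0.5, 1.3, 7.7]
opening: 0.0157
gripper_force: 24.8
```

Call:
{"api": "jog_arm", "payload": {"deltas": [[[-1, 0, 0, 3, 0], [-1, 0, 0, 6, 0], [-1, 0, 0, 9, 0], [-1, 0, 0, 11, 0], [-1, 0, 0, 11, 0]]]}}

```text
time: 19.25
position: [0.5025, 0.0426, 0.1163]
orientation: [0.047, 0.999, 0.001, 0.003]
contact_force: [-0.0, 1.0, -0.4]
opening: 0.0155
gripper_force: 24.5
```

Call:
{"api": "jog_arm", "payload": {"deltas": [[[-1, 2.2, -3.8, 0, 0], [-1, 4.4, -7.6, 0, 0], [-1, 6.6, -11.4, 0, 0], [-1, 8.8, -15.2, 0, 0], [-1, 11, -19, 0, 0]]]}}

```text
time: 19.75
position: [0.6105, -0.149, 0.1123]
orientation: [0.047, 0.999, 0.0, -0.001]
contact_force: [1.2, 1.0, -0.3]
opening: 0.0159
gripper_force: 24.5
```

Call:
{"api": "jog_arm", "payload": {"deltas": [[[-1, 1.3, -2.4, 0, 0], [-1, 1.3, -2.4, 0, 0], [-1, 1.3, -2.4, -4, 0], [-1, 1.3, -2.4, -7.5, 0], [-1, 1.3, -2.4, -9.6, 0]]]}}

```text
time: 20.25
position: [0.6208, -0.1698, 0.0136]
orientation: [0.047, 0.999, 0.001, -0.003]
contact_force: [0.2, -0.2, 0.3]
opening: 0.016
gripper_force: 24.5
```

Call:
{"api": "jog_arm", "payload": {"deltas": [[[-1, 0, 0, 0, 0], [-0.3, 0, 0, 0, 0], [-0.3, 0, 0, 0, 0], [-0.3, 0, 0, 0, 0], [-0.3, 0, 0, 2, 0]]]}}

```text
time: 20.75
position: [0.6219, -0.1711, 0.0363]
orientation: [0.047, 0.999, 0.0, -0.002]
contact_force: [-0.8, 0.8, -1.2]
opening: 0.0301
gripper_force: 0.0
```

Call:
{"api": "jog_arm", "payload": {"deltas": [[[-0.3, 0, 0, 4, 0], [-0.3, 0, 0, 8, 0], [-0.2, -3, 4.5, 9, 0], [-0.1, -6, 9, 9, 0], [0, -9.2, 13.5, 9, 0]]]}}

```text
time: 21.25
position: [0.5395, -0.0471, 0.129]
orientation: [0.048, 0.999, 0.0, 0.002]
contact_force: [0.9, 1.1, -0.1]
opening: 0.0429
gripper_force: 0.0
```

```bash
cat > chk.py <<'E'
from h import *
b=vision.camera("side");s=monitor.sense();print(s['position'],s['opening'])
P=cloud(b);r=P[...,:2]-[.599,-.1696];bx=r@[.9955,-.0948];by=r@[.0948,.9955]
m=((P[...,2]>.015)&(P[...,2]<.055)&(P[...,0]>.36)&(P[...,0]<.6)&(P[...,1]>-.12)&(P[...,1]<.12)).astype('uint8')
n,l,st,ce=cv2.connectedComponentsWithStats(m)
for i in range(1,n):
    if st[i][4]>40:Q=P[l==i];print('obj',ce[i].round(0),len(Q),(Q.min(0)/2+Q.max(0)/2).round(4),Q.max(0)[2].round(3))
m=((abs(bx)<.04)&(abs(by)<.044)&(P[...,2]>.012)&(P[...,2]<.065)).astype('uint8')
n,l,st,ce=cv2.connectedComponentsWithStats(m)
for i in range(1,n):
    if st[i][4]>15:k=l==i;print('tank',ce[i].round(0),st[i][4],bx[k].mean().round(3),by[k].mean().round(3),P[k][:,2].min().round(3),P[k][:,2].max().round(3))
cv2.imwrite('pics/chk.png',cv2.resize(np.clip(b['pixels'][190:330,220:460,::-1]*1.6,0,255).astype('uint8'),(720,420),interpolation=cv2.INTER_CUBIC))
E
python3 chk.py
```

```text
[ 0.53353156 -0.03852595  0.1275192 ] 0.04259276637591934
obj [298. 237.] 154 [ 0.5337 -0.0229  0.0314] 0.048
obj [247. 255.] 173 [ 0.4369 -0.0258  0.0327] 0.05
obj [323. 266.] 44 [ 0.5386 -0.114   0.035 ] 0.055
tank [383. 274.] 239 0.018 -0.004 0.012 0.057
```

View pics/chk.png

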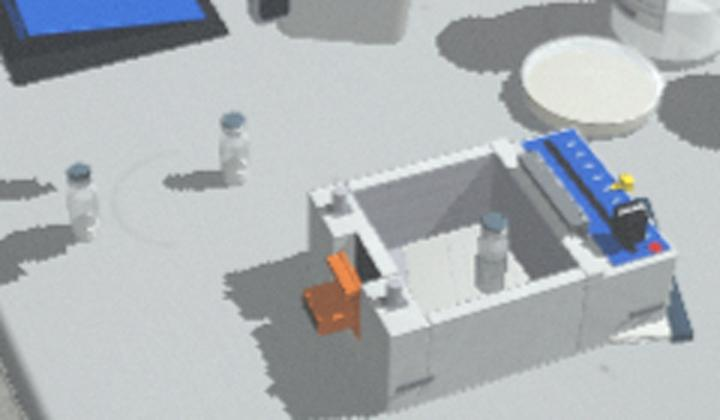

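The vial stands in the tank, about (490,250) in the crop. Next is v1.

Call:
{"api": "jog_arm", "payload": {"deltas": [[[0, 0.2, 1.5, 0, 0], [0, 0.2, 1.5, -3, 0], [0, 0.2, 1.5, -5.5, 0], [0, 0.2, 1.5, -5.5, 0], [0, 0.2, 1.5, -5.5, 0]]]}}

```text
time: 21.8
position: [0.5426, -0.0341, 0.0728]
orientation: [0.048, 0.999, -0.0, 0.0]
contact_force: [0.5, -0.4, -0.2]
opening: 0.0428
gripper_force: 0.0
```

Call:
{"api": "jog_arm", "payload": {"deltas": [[[0, -0.8, 1.2, 0, 0], [0, -0.8, 1.2, 0, 0], [0, -0.8, 1.2, -3.5, 0], [0, -0.8, 1.2, -6.8, 0], [0, -0.8, 1.2, -6.8, 0]]]}}

```text
time: 22.3
position: [0.5308, -0.0208, 0.0018]
orientation: [0.047, 0.999, -0.0, -0.003]
contact_force: [-0.3, 0.1, 0.1]
opening: 0.0426
gripper_force: 0.0
```

Call:
{"api": "jog_arm", "payload": {"deltas": [[[-0.6, 0, 0, 0, 0], [-1, 0, 0, 0, 0], [-1, 0, 0, 0, 0], [-1, 0, 0, 0, 0], [-1, 0, 0, 0, 0]]]}}

```text
time: 22.8
position: [0.535, -0.0213, 0.0058]
orientation: [0.047, 0.999, 0.0, 0.002]
contact_force: [0.2, 0.0, 7.4]
opening: 0.0157
gripper_force: 25.0
```

Call:
{"api": "jog_arm", "payload": {"deltas": [[[-1, 0, 0, 3, 0], [-1, 0, 0, 6, 0], [-1, 0, 0, 9, 0], [-1, 0, 0, 11, 0], [-1, 0, 0, 11, 0]]]}}

```text
time: 23.3
position: [0.5358, -0.0213, 0.1176]
orientation: [0.047, 0.999, 0.001, 0.003]
contact_force: [0.2, 0.4, 0.4]
opening: 0.0157
gripper_force: 24.5
```

Call:
{"api": "jog_arm", "payload": {"deltas": [[[-1, 1.5, -3.7, 0, 0], [-1, 3, -7.4, 0, 0], [-1, 4.6, -11.1, 0, 0], [-1, 6.1, -14.8, 0, 0], [-1, 6.1, -14.8, 0, 0]]]}}

```text
time: 23.8
position: [0.5947, -0.1765, 0.1138]
orientation: [0.051, 0.999, -0.002, 0.0]
contact_force: [-0.5, -0.4, -0.6]
opening: 0.0156
gripper_force: 24.5
```

Call:
{"api": "jog_arm", "payload": {"deltas": [[[-1, 0, 0, -3, 0], [-1, 0, 0, -6, 0], [-1, 0, 0, -9, 0], [-1, 0, 0, -9.9, 0], [-1, 0, 0, -9.9, 0]]]}}

```text
time: 24.3
position: [0.5935, -0.1684, 0.0139]
orientation: [0.047, 0.999, 0.0, -0.001]
contact_force: [-0.7, 0.3, -0.3]
opening: 0.016
gripper_force: 25.3
```

Call:
{"api": "jog_arm", "payload": {"deltas": [[[-1, 0, 0, 0, 0], [-0.35, 0, 0, 0, 0], [-0.35, 0, 0, 0, 0], [-0.35, 0, 0, 0, 0], [-0.35, 0, 0, 2, 0]]]}}

```text
time: 24.8
position: [0.5927, -0.1687, 0.0335]
orientation: [0.047, 0.999, 0.0, -0.002]
contact_force: [-0.3, 0.2, 0.2]
opening: 0.0273
gripper_force: 0.0
```

Call:
{"api": "jog_arm", "payload": {"deltas": [[[-0.3, 0, 0, 4, 0], [-0.3, 0, 0, 8, 0], [-0.2, -4, 3, 9, 0], [-0.1, -8, 6, 9, 0], [0, -12, 9, 9, 0]]]}}

```text
time: 25.3
position: [0.4743, -0.0791, 0.126]
orientation: [0.048, 0.999, 0.0, 0.001]
contact_force: [1.4, 0.7, -0.4]
opening: 0.0428
gripper_force: 0.0
```

```bash
python3 chk.py
```

```text
[ 0.46481265 -0.07368042  0.12371445] 0.04266988194055673
obj [246. 254.] 171 [ 0.4366 -0.0263  0.0325] 0.05
tank [383. 274.] 240 0.018 -0.004 0.012 0.057
tank [369. 279.] 230 -0.007 -0.005 0.013 0.056
```

Call:
{"api": "jog_arm", "payload": {"deltas": [[[0, -1.8, 2.6, 0, 0], [0, -3.5, 5.2, 0, 0], [0, -3.5, 5.2, -3, 0], [0, -3.5, 5.2, -5, 0], [0, -3.5, 5.2, -5, 0]]]}}

```text
time: 25.85
position: [0.4387, -0.0278, 0.0738]
orientation: [0.047, 0.999, -0.0, -0.002]
contact_force: [0.5, -0.6, -0.3]
opening: 0.0425
gripper_force: 0.0
```

```bash
python3 chk.py
```

```text
[ 0.43979213 -0.02815624  0.07489377] 0.04263858605551015
obj [247. 255.] 175 [ 0.4368 -0.0264  0.033 ] 0.051
tank [383. 274.] 239 0.018 -0.004 0.012 0.058
tank [369. 279.] 230 -0.007 -0.005 0.013 0.055
```

Call:
{"api": "jog_arm", "payload": {"deltas": [[[0, -0.2, 0.2, -3, 0], [0, -0.2, 0.2, -6, 0], [0, -0.2, 0.2, -7, 0], [0, -0.2, 0.2, -7, 0], [0, -0.2, 0.2, -7, 0]]]}}

```text
time: 26.4
position: [0.4394, -0.0262, 0.0063]
orientation: [0.048, 0.999, 0.0, 0.001]
contact_force: [-0.4, 0.5, -0.9]
opening: 0.0425
gripper_force: 0.0
```

Call:
{"api": "jog_arm", "payload": {"deltas": [[[-0.6, 0, 0, 0, 0], [-1, 0, 0, 0, 0], [-1, 0, 0, 0, 0], [-1, 0, 0, 0, 0], [-1, 0, 0, 0, 0]]]}}

```text
time: 26.9
position: [0.4395, -0.0258, 0.0064]
orientation: [0.047, 0.999, 0.0, 0.001]
contact_force: [0.0, 0.5, 8.0]
opening: 0.0156
gripper_force: 24.4
```

Call:
{"api": "jog_arm", "payload": {"deltas": [[[-1, 0, 0, 3, 0], [-1, 0, 0, 6, 0], [-1, 0, 0, 9, 0], [-1, 0, 0, 11, 0], [-1, 0, 0, 11, 0]]]}}

```text
time: 27.4
position: [0.4405, -0.0257, 0.118]
orientation: [0.047, 0.999, 0.001, 0.003]
contact_force: [0.3, -0.3, -0.3]
opening: 0.0158
gripper_force: 24.5
```

Call:
{"api": "jog_arm", "payload": {"deltas": [[[-1, 3.3, -3.5, 0, 0], [-1, 6.6, -7, 0, 0], [-1, 9.9, -10.5, 0, 0], [-1, 13.1, -14.1, 0, 0], [-1, 13.1, -14.1, 0, 0]]]}}

```text
time: 27.9
position: [0.5719, -0.1733, 0.1145]
orientation: [0.05, 0.999, -0.002, 0.001]
contact_force: [-0.4, -0.7, -0.4]
opening: 0.0161
gripper_force: 24.5
```

Call:
{"api": "jog_arm", "payload": {"deltas": [[[-1, 0, 0, 0, 0], [-1, 0, 0, 0, 0], [-1, 0, 0, -2, 0], [-1, 0, 0, -3, 0], [-1, 0, 0, -3, 0]]]}}

```text
time: 28.4
position: [0.5677, -0.1653, 0.0838]
orientation: [0.047, 0.999, 0.001, -0.002]
contact_force: [-0.3, -0.4, -0.9]
opening: 0.0154
gripper_force: 24.5
```

Call:
{"api": "jog_arm", "payload": {"deltas": [[[-1, 0.4, -0.1, 0, 0], [-1, 0.4, -0.1, -2, 0], [-1, 0.4, -0.1, -4, 0], [-1, 0.4, -0.1, -6.5, 0], [-1, 0.4, -0.1, -6.8, 0]]]}}

```text
time: 28.9
position: [0.5721, -0.1672, 0.0155]
orientation: [0.047, 0.999, 0.0, -0.002]
contact_force: [-0.2, 0.0, -0.5]
opening: 0.016
gripper_force: 24.5
```

Call:
{"api": "jog_arm", "payload": {"deltas": [[[-1, 0, 0, 0, 0], [-0.35, 0, 0, 0, 0], [-0.35, 0, 0, 0, 0], [-0.35, 0, 0, 0, 0], [-0.35, 0, 0, 2, 0]]]}}

```text
time: 29.4
position: [0.5718, -0.1673, 0.036]
orientation: [0.047, 0.999, 0.0, -0.002]
contact_force: [0.5, 0.3, -0.1]
opening: 0.0281
gripper_force: 0.0
```

Call:
{"api": "jog_arm", "payload": {"deltas": [[[-0.35, 0, 0, 4, 0], [-0.35, 0, 0, 8, 0], [-0.35, 0, 0, 12, 0], [-0.35, 0, 0, 12, 0], [-0.35, 0, 0, 12, 0]]]}}

```text
time: 29.9
position: [0.5741, -0.1679, 0.1588]
orientation: [0.047, 0.999, 0.0, 0.002]
contact_force: [0.3, 0.6, -1.4]
opening: 0.0278
gripper_force: 0.0
```

```bash
python3 chk.py
```

```text
[ 0.57314387 -0.1675908   0.15737953] 0.027947772333145642
tank [383. 273.] 237 0.018 -0.004 0.013 0.056
tank [369. 279.] 230 -0.007 -0.005 0.012 0.055
tank [355. 279.] 144 -0.031 -0.004 0.012 0.057
```

View pics/chk.png

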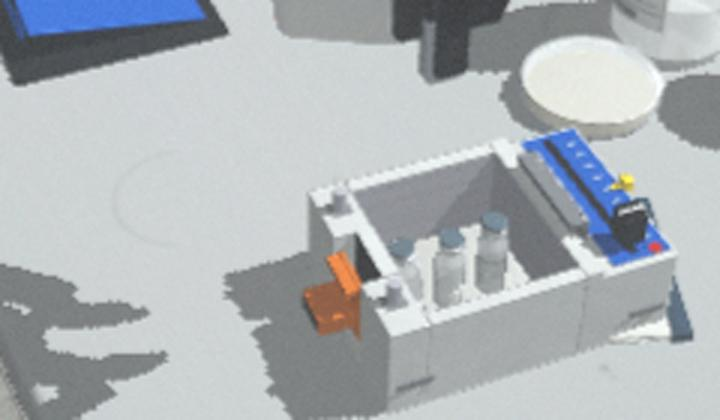

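All three vials stand in the tank and the bench is clear of others. Last is the slider.

Call:
{"api": "jog_arm", "payload": {"deltas": [[[-0.3, 3.3, -1.7, 0, 0], [-0.3, 6.6, -3.4, 0, 0], [-0.3, 9.7, -4.95, 0, 0], [-0.3, 9.7, -4.95, -2, 0], [-0.3, 9.7, -4.95, -4, 0]]]}}

```text
time: 30.45
position: [0.6701, -0.218, 0.1146]
orientation: [0.048, 0.999, -0.0, -0.001]
contact_force: [-0.1, 0.0, -0.1]
opening: 0.0301
gripper_force: 0.0
```

Call:
{"api": "jog_arm", "payload": {"deltas": [[[-0.3, 0, 0, -3, 0], [-0.3, 0, 0, -6, 0], [-0.3, 0, 0, -6.5, 0], [-0.3, 0, 0, -6.5, 0], [-0.3, 0, 0, -6.5, 0]]]}}

```text
time: 30.95
position: [0.671, -0.2178, 0.0531]
orientation: [0.047, 0.999, -0.0, 0.001]
contact_force: [-0.4, 0.4, 0.1]
opening: 0.0301
gripper_force: 0.0
```

Call:
{"api": "jog_arm", "payload": {"deltas": [[[-0.6, 0, 0, 0, 0], [-1, 0, 0, 0, 0], [-1, 0, 0, 0, 0], [-1, 0, 0, 0, 0], [-1, 0, 0, 0, 0]]], "grip_force": 30}}

```text
time: 31.45
position: [0.6715, -0.217, 0.0541]
orientation: [0.047, 0.999, 0.0, 0.001]
contact_force: [-1.1, 1.5, 6.7]
opening: 0.0124
gripper_force: 29.6
```

Call:
{"api": "jog_arm", "payload": {"deltas": [[[-1, 0.1, 1, 0, 0], [-1, 0.2, 2, 0, 0], [-1, 0.3, 3, 0, 0], [-1, 0.36, 3.7, 0, 0], [-1, 0.36, 3.75, 0, 0]]]}}

```text
time: 31.95
position: [0.6752, -0.1789, 0.0541]
orientation: [0.047, 0.999, -0.0, 0.001]
contact_force: [-0.3, 0.6, 7.2]
opening: 0.0127
gripper_force: 29.9
```

Call:
{"api": "jog_arm", "payload": {"deltas": [[[-1, 0, 0, 0, 0], [-0.4, 0, 0, 0, 0], [-0.4, 0, 0, 0, 0], [-0.4, 0, 0, 3, 0], [-0.4, 0, 0, 7, 0]]]}}

```text
time: 32.45
position: [0.6717, -0.1792, 0.1199]
orientation: [0.047, 0.999, 0.0, -0.003]
contact_force: [1.2, 0.0, 0.1]
opening: 0.0255
gripper_force: 0.0
```

Call:
{"api": "jog_arm", "payload": {"deltas": [[[-0.4, -4, 4, 4, 0], [-0.4, -8, 8, 6, 0], [-0.4, -12, 12, 6, 0], [-0.4, -16, 16, 6, 0], [-0.4, -20, 20, 6, 0]]]}}

```text
time: 32.95
position: [0.5053, -0.0116, 0.1814]
orientation: [0.047, 0.999, 0.0, 0.0]
contact_force: [1.2, 1.0, 0.6]
opening: 0.0254
gripper_force: 0.0
```

Call:
{"api": "jog_arm", "payload": {"deltas": [[[-0.4, -4, 4, 0, 0], [-0.4, -6, 8, 0, 0], [-0.4, -6, 12, 0, 0], [-0.4, -6, 16, 0, 0], [-0.4, -6, 20, 0, 0]]]}}

```text
time: 33.45
position: [0.4463, 0.1887, 0.1814]
orientation: [0.047, 0.999, 0.0, 0.0]
contact_force: [1.0, 0.2, 0.2]
opening: 0.0255
gripper_force: 0.0
```

```bash
python3 chk.py
python3 - <<'E'
from h import *
t=vision.camera("top");P=cloud(t);h=cv2.cvtColor(t['pixels'],cv2.COLOR_RGB2HSV);B=np.array([.599,-.1696])
f=lambda q:((q-B)@[.9955,-.0948],(q-B)@[.0948,.9955])
m=(P[...,2]>.073)&(P[...,2]<.09)&(P[...,0]>.65)&(P[...,0]<.72)&(P[...,1]<-.1)&(P[...,1]>-.25)
print('slider',m.sum(),f(P[m].mean(0)[:2]))
m=cv2.inRange(h,(20,120,80),(35,255,255))>0;m[:140]=0;m[175:]=0;m[:,:370]=0;m[:,:].T[430:]=0
v,u=np.argwhere(m).mean(0);print('mark',u,v,f(plane(t,u,v,.06)[:2]))
x,y,w,hh=180,130,260,140
cv2.imwrite('pics/fin.png',cv2.resize(np.clip(t['pixels'][y:y+hh,x:x+w,::-1]*1.5,0,255).astype('uint8'),(780,420),interpolation=cv2.INTER_CUBIC))
E
```

```text
[0.4459414  0.1962305  0.18135515] 0.025292128381631272
obj [323. 266.] 41 [ 0.5386 -0.1145  0.0358] 0.054
tank [383. 274.] 239 0.018 -0.004 0.012 0.057
tank [369. 279.] 233 -0.007 -0.005 0.012 0.055
tank [355. 279.] 144 -0.031 -0.004 0.013 0.057
slider 50 (np.float64(0.07515460581725009), np.float64(-0.0014782159749981393))
mark 396.8 153.1 (np.float64(0.09661522621375566), np.float64(-0.002871081404528082))
```

View pics/fin.png

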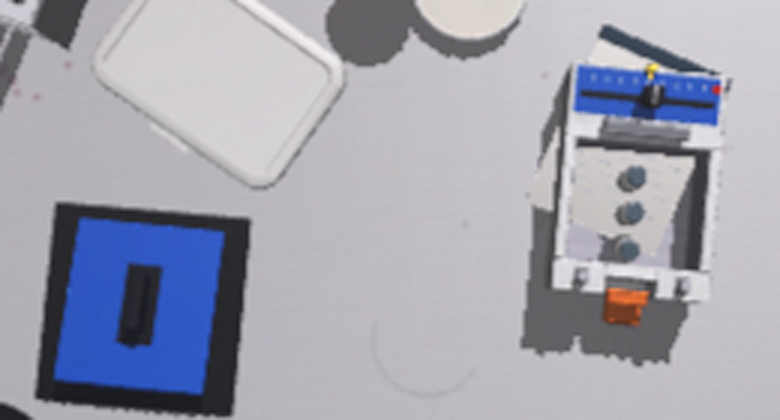

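The final view shows the cover on the mat, three vials in the tank, and the slider within about 1.5 mm of the mark at (652,90). I'm handing the job in.

```bash
python3 -c "
from cell import bot;print(bot.close_job())"
```

```text
the job is handed in; nothing more can be done
None
```

Job handed in, with no verdict returned: the timer was slid home first, the cover lies right way up on the mat, all three vials present stand in the tank, and the slider is about 1.5 mm from the yellow mark by camera.

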